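# Turn a heat sink over against a back-stop and seat it on its posts

## Robot

A 7-joint arm with a two-finger parallel gripper is mounted at the origin on a cart in front of the work surface, level with it; the furniture and walls round the work are solid. World frame = base frame: x ahead of the robot, y to its left, z up, the work surface at z = 0. Lengths are in mm, angles in rad, forces in N, time in s.
With the tool pointing down it reaches from about 425 to 950 mm from the base axis. Payload 16.7 kg.
Tool frame: the origin (TCP) lies on the front face of the gripper's body, between the roots of the fingers; the fingertips stand 97 mm ahead of it and the grasp point (between the pads) lies 78 mm ahead of it; z points along the fingers, y is the line along which they close (so a half turn about z gives the same grasp; the last joint's range is limited). The gripper opens to 94 mm and grips with 3 to 60 N. Pads are 16 mm wide; open, the fingers measure 119 mm over their backs; the gripper's body (75 mm by 177 mm) begins 78 mm behind the grasp point.
Start: joints at [1.153, 0.426, 0.074, 1.606, -0.034, 1.111, -0.067], TCP at [179.231, -650.736, 302.667] pointing down, gripper open.
Joint ranges: [-2.85, 2.85], [-0.5, 2.14], [-1.23, 1.37], [0.21, 2.46], [-1.02, 4.16], [0.16, 2.05], [-2.73, 2.73]. Speed limits (rad/s): [1.89, 1.89, 2.39, 2.39, 3.01, 3.01, 3.01].

## Interface

Orientations are given as a 3x3 rotation matrix whose columns are the frame's x, y, z axes.
In Python, from rig import ctrl, kinematics, cams, get_clock, get_joint_positions, get_qd, get_joint_efforts, get_position, get_tool_rot, get_contact_force, get_torque, get_opening, get_grasp_force gives the robot as it stands. Calls block until the motion is done:
- ctrl.move_to(position, orientation): joint-space move of the TCP to a pose.
- ctrl.move_linear(position, frame=None, feed=150): straight line of the TCP; frame=None keeps the orientation; feed is the mean speed in mm/s.
- ctrl.movej(angles): joint-space move.
- ctrl.grip(opening, force=None): finger opening in mm; force is the grip in N (None keeps the last); returns when the fingers have stopped.
- ctrl.dwell(seconds).
- kinematics.solve_ik(position, orientation): joint angles nearest the present ones, or None.
- cams.get_image(name): name is "side" or "top" or "wrist"; returns a dict with "frame" (420x560x3 uint8, red, green, blue), "intrinsics" (3x3 intrinsics, pixels), "rvec" (rotation vector, rad) and "tvec" (3), from world to camera coordinates, as OpenCV has them; the wrist camera has in their place "mount" (4x4, takes a point from camera to tool coordinates, whose origin is the TCP and whose axes are the flange's). Camera axes: x right, y down, z forward; pixel columns grow to the right and rows downward; lengths in mm; the calibration is good to about 2 mm. A picture is of the moment at which its call begins: read the wrist's pose just before it. There is no depth.
A pose or a line that the arm cannot do raises ctrl.IKError and nothing moves.
- ctrl.job_done(): hands the job in; it is judged then, once.
Trained networks look in a picture, given as the dict that the camera call returned (one of the last four; its "shot" number tells which), for a name from the list of things; names that differ only in an ending like _2 or _b are one class to them, and where a whole thing is asked for, a point or a joint stands for the part that bears it (a point fixed in the world has none). Each returns a list of dicts, best first, with "conf" (0 to 1); they miss things now and then, are a little off and sometimes report something else, mostly with a low value. They report only what shows in the picture. A call takes as long as a camera call. They do not tell look-alikes from the thing itself.
- cams.trace(thing, picture): "pixels" (420x560 bool, what is visible of it) and "extent" ([left, top, width, height] in pixels, round what is visible of it).
Readings, each from a call of its own:
- get_clock(): time.
- get_joint_positions(): joint angles.
- get_qd(): joint speeds.
- get_joint_efforts(): joint torques, N m.
- get_position(): TCP position.
- get_tool_rot(): TCP orientation.
- get_contact_force(): force on the tool from outside, world axes, zero at the start.
- get_torque(): the same for the moment, N m.
- get_opening(): finger opening in mm.
- get_grasp_force(): force on a finger pad.
Only numpy, scipy, OpenCV 4.12 (cv2) and the standard library are available. Lean on these libraries where they do the work, as an engineer would, in place of code of your own. Each camera call takes 0.05 s, during which the arm holds its last target. There are 200 camera calls.

## Task

The finned heat sink is lying on its fins. Turn it over with the help of the grey leaning back-stop: tip it up on its end against the back-stop and let go so that it stands there by itself, then take hold of it again, finish turning it over, and lower it fins up over the four posts of the power chassis until it sits fully down on all their shoulders. Leave the other things on the bench where they are.

Things in the scene. Friction and masses are not known exactly. Their poses are not given: they have to be found in the camera images.
- heatsink_plate (a point): Centre of the heat sink's slab, 60 mm (x) by 130 mm (y) by 8 mm (z; this point is half-way through). Five fins 16 mm high, 80 mm long along y, stand on the middle of its -z face; the +z face is its smooth back. At the start it lies on its fins, z up, slab 16 to 24 mm above the bench. Four 11 mm holes at x = +-19, y = +-54 mm. A half turn about z gives the same part.
- heatsink: The heat sink (loose, bare aluminium, 0.2 to 0.4 kg), same axes; this origin is 20 mm from the slab's centre towards -z, level with the tips of the fins. It can be gripped anywhere along its bare long edges, across the 60 mm width.
- backstop: Grey steel bracket fixed to the bench: plate 46 mm wide (x), 70 mm high; its front face looks to its -y and leans back (to +y) by 12 degrees; foot and struts reach 76 mm behind. Origin on the bench at the middle of the foot of the front face. The heat sink, on end with its back on this face, leans safely and stands out 7 mm on either side of it, so fingers can pass.
- chassis_seat (a point): Centre of the power chassis (fixed, z up) at post-shoulder level, 45 mm above the bench. Dark base 90 (x) by 150 (y) by 10 mm; four brass posts at x = +-19, y = +-54 mm, 13 mm thick up to the shoulder, then a 6.4 mm pin 16 mm long, tip tapered. Parts between them stay under 31 mm. Heat sink seated: smooth back on the shoulders, slab centre 4 mm above this point; either way round lengthwise.
- screwdriver: Red-handled screwdriver, 200 mm long, a bystander lying at the front edge of the bench; origin under its middle.
- stamp: Small wooden-handled stamp, 68 mm high, a bystander behind the chassis; origin under its middle.
- brown_tape: Roll of brown tape, 105 mm across, 48 mm high, a bystander at the front left corner of the bench; origin under its middle.
Things that resemble listed ones, but are neither listed nor needed, are in the scene too. What is shaped like the backstop but green is not meant.

How it is judged (in metres and radians):
On the way:
1. the heat sink stands on its end against the back-stop, let go (angle between heatsink_plate's own z axis and vertical between 1.35 and 2.15 rad and height (world z) of heatsink_plate above 0.05 m and contact force between heatsink and backstop above 0.02 N and contact force between heatsink and the fingers below 0.1 N and linear speed of heatsink below 0.05 m/s), for 0.3 s.
At the end, for the whole second after the job is handed in: The heat sink lies fins up, level within 3 degrees, on the shoulders of the four posts (slab centre 1.5 to 6.5 mm above them, within 6 mm of the chassis centre, lengthwise along the chassis within 0.12 rad), let go and at rest (z of heatsink_plate in the frame of chassis_seat between 0.0015 and 0.0065 m and horizontal distance between heatsink_plate and chassis_seat below 0.006 m and angle between heatsink_plate's own z axis and vertical above 3.09 rad and angle between the y axis of heatsink_plate and the y axis of chassis_seat, either way round below 0.12 rad and contact force between heatsink and the fingers below 0.1 N and linear speed of heatsink below 0.02 m/s); the robot touches nothing.
It fails at once if a bystander (screwdriver, stamp or brown tape) is shifted by more than 30 mm (distance of any of screwdriver, stamp, brown_tape from where it was at the start of the episode above 0.03 m).
It also fails if it takes over 59 s, if anything falls off the work surface, if the arm or the gripper's body presses on something with over 40 N, if the wrist force passes 120 N, or if a joint passes its speed limit or range.

## Working session

There is one attempt and no reset: what is moved stays moved. The work goes in short steps, each a Python script; the robot and the scene stay as the last script left them, time stands still between calls to the robot, and variables do not carry over. Pictures are saved under pics/ and viewed, at most 10 in all, crops included, and the job is handed in when it is done.

```bash
ls; mkdir -p pics; cat > h.py <<'E'
import numpy as np, cv2
from rig import *
def P(d):
    R=cv2.Rodrigues(np.array(d["rvec"],float))[0]; return R,np.array(d["tvec"],float).reshape(3),np.array(d["intrinsics"],float)
def ray(d,uv,z):
    R,t,K=P(d); r=R.T@np.linalg.solve(K,np.array([uv[0],uv[1],1.])); c=-R.T@t
    return c+r*(z-c[2])/r[2]
def save(d,n): cv2.imwrite("pics/"+n,d["frame"][:,:,::-1])
E
python3 - <<'E'
from h import *
a=cams.get_image("top");b=cams.get_image("side")
f=np.hstack([a["frame"],b["frame"]]);
cv2.imwrite("pics/top.png",cv2.resize(a["frame"][:,:,::-1],(800,600)));cv2.imwrite("pics/side.png",cv2.resize(b["frame"][:,:,::-1],(800,600)))
np.save("top.npy",a,allow_pickle=True);np.save("side.npy",b,allow_pickle=True)
for n,d in(("top",a),("side",b)):
    R,t,K=P(d);print(n,(-R.T@t).round(),R[2].round(2),K[0,0])
    for th in["heatsink","backstop","chassis_seat","screwdriver","stamp","brown_tape"]:
        try:
            for o in cams.trace(th,d)[:3]: print(n,th,round(o["conf"],2),o["extent"], ray(d,(o["extent"][0]+o["extent"][2]/2,o["extent"][1]+o["extent"][3]/2),0).round())
        except Exception as e: print(th,e)
print(get_clock())
E
```

```text
pics
top [ 297.   58. 1623.] [ 0.13 -0.   -0.99] 533.732476620911
top heatsink 0.85 [277.8, 193.7, 43.5, 21.9] [520.  -3.   0.]
top backstop 0.7 [205.4, 220.3, 26.5, 19.2] [438. 243.   0.]
top chassis_seat 0.78 [349.2, 194.8, 52.0, 35.7] [ 500. -235.    0.]
top chassis_seat 0.46 [377.9, 143.5, 12.2, 15.6] [ 693. -263.    0.]
top screwdriver 0.59 [296.7, 247.6, 60.8, 11.7] [373. -88.   0.]
top stamp 0.54 [374.8, 144.3, 17.9, 17.0] [ 688. -262.    0.]
top brown_tape 0.91 [152.2, 227.9, 40.1, 33.3] [390. 382.   0.]
top brown_tape 0.72 [201.9, 221.0, 28.1, 19.4] [435. 251.   0.]
side [506. 864. 762.] [ 0.02 -0.74 -0.67] 456.74361102762475
side heatsink 0.72 [275.3, 184.4, 33.4, 37.5] [509. -20.   0.]
side backstop 0.86 [259.1, 232.2, 27.2, 42.8] [553. 155.   0.]
side backstop 0.7 [315.8, 257.6, 27.1, 46.2] [429. 234.   0.]
side chassis_seat 0.7 [274.7, 128.4, 40.0, 42.4] [ 501. -262.    0.]
side chassis_seat 0.38 [338.7, 156.6, 15.0, 53.3] [ 363. -102.    0.]
side screwdriver 0.73 [337.8, 160.8, 17.5, 45.6] [ 363. -100.    0.]
side screwdriver 0.26 [318.7, 256.4, 21.7, 47.7] [429. 233.  -0.]
side stamp 0.53 [274.9, 129.6, 39.7, 42.6] [ 501. -256.    0.]
side brown_tape 0.83 [331.9, 303.5, 59.0, 63.4] [376. 368.   0.]
0.7
```

View pics/top.png

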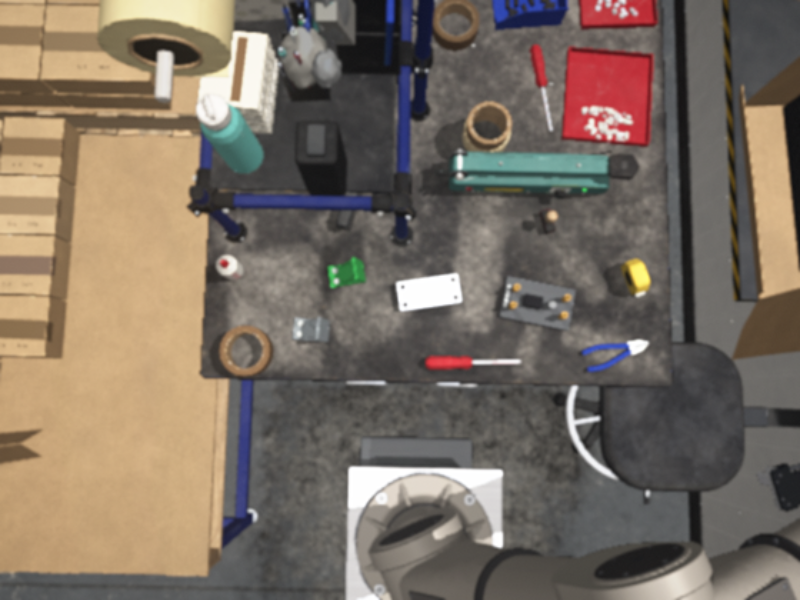

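View pics/side.png

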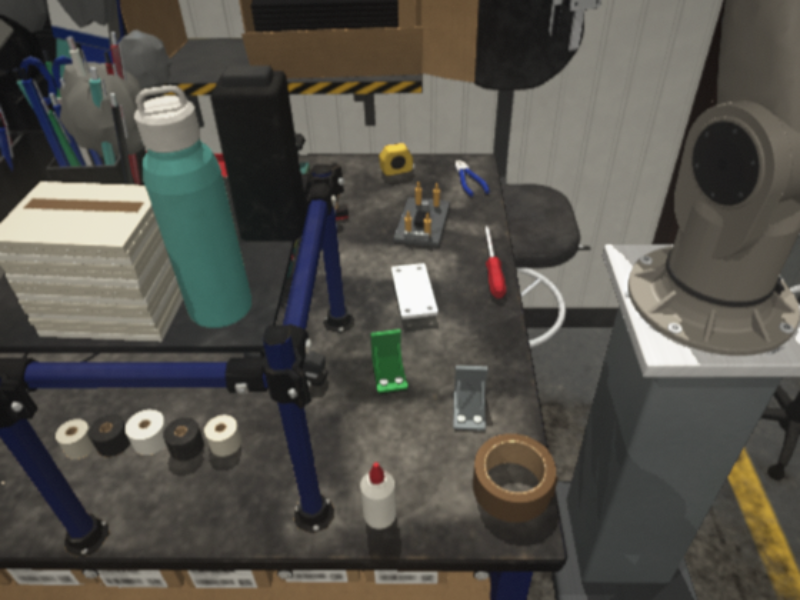

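The views show the following, with 800x600 pixel positions for the top view first, then the side view:
- **Heat sink:** the white plate, top (430,292).
- **Back-stop:** grey bracket, top (312,330), side (470,400). The look-alike is the green one, top (346,273), so I choose the grey one.
- **Chassis:** top (538,303).
- **Bystanders:** screwdriver, top (470,362), with another at (542,85). Tape, top (245,352), with other rings at (490,125) and (455,22). Stamp, top (547,220).

Next I'll check that the planned tool orientations are reachable and take close looks.

```bash
cat >> h.py <<'E'
def rz(a): return np.array([[np.cos(a),-np.sin(a),0],[np.sin(a),np.cos(a),0],[0,0,1.]])
def T(phi,yaw=0,s=1):
    "tool z at angle phi (deg) in the yawed y-z plane (-90 = down), tool y = s*x"
    p=np.radians(phi); z=np.array([0,np.cos(p),np.sin(p)]); y=np.array([s,0,0.]); return rz(yaw)@np.c_[np.cross(y,z),y,z]
def tcp(g,R): return np.asarray(g,float)-78*R[:,2]   # TCP for a grasp point g
def wcam(d,pos,Rt):
    "wrist picture -> dict with rvec,tvec world to camera"
    M=np.eye(4);M[:3,:3]=Rt;M[:3,3]=pos;W=np.linalg.inv(M@np.array(d["mount"],float))
    d["rvec"]=cv2.Rodrigues(W[:3,:3])[0];d["tvec"]=W[:3,3];return d
def wrist():
    p,R=np.array(get_position(),float),np.array(get_tool_rot(),float);return wcam(cams.get_image("wrist"),p,R)
E
python3 - <<'E'
from h import *
for s in(1,-1):
  print("s",s)
  for n,g,ph in[("g1",(520,-40,20),-30),("g1",(520,-40,20),-40),("g1",(520,-40,20),-50),("st",(438,215,100),-132),("st",(438,215,100),-142),("st",(438,215,100),-152),("re",(438,215,90),-30),("re",(438,215,90),-45),("re",(438,215,90),-60),("fi",(500,-235,50),-108),("fi",(500,-235,50),-123),("fi",(500,-235,50),-138),("look",(500,-235,250),-90)]:
    R=T(ph,0,s);q=kinematics.solve_ik(tcp(g,R),R);print(n,ph,None if q is None else np.round(q,2))
ims=[]
R=T(-90,0,1)
if kinematics.solve_ik(tcp((500,-235,250),R),R) is None: R=T(-90,0,-1)
for i,g in enumerate([(500,-235,230),(520,-3,230),(438,200,230)]):
    ctrl.move_to(tcp(g,R),R);d=wrist();np.save(f"w{i}.npy",d,allow_pickle=True);ims.append(d["frame"][:,:,::-1])
    Rc,t,K=P(d);print((-Rc.T@t).round(),Rc[2].round(2),K[0,0].round())
    th=["chassis_seat","heatsink","backstop"][i]
    for o in cams.trace(th,d)[:3]: print(th,round(o["conf"],2),o["extent"]);np.save(f"m{i}.npy",o["pixels"]) if o is not None else 0
f=cv2.resize(np.vstack([np.hstack(ims[:2]),np.hstack([ims[2],ims[2]*0])]),(800,600));cv2.imwrite("pics/w.png",f)
print(get_clock())
E
```

```text
s 1
g1 -30 [ 0.91  0.94 -0.57  1.84 -0.54  1.04  0.84]
g1 -40 [ 0.87  0.84 -0.59  1.9  -0.47  0.92  0.74]
g1 -50 [ 0.8   0.74 -0.57  1.95 -0.4   0.81  0.63]
st -132 [-0.09  0.98 -1.2   1.82  0.96  1.86 -1.66]
st -142 [-0.2   1.02 -1.1   1.75  0.94  1.98 -1.68]
st -152 [-0.39  0.99 -0.85  1.7   0.86  1.99 -1.62]
re -30 [ 0.71  0.75 -0.78  2.24 -1.    0.66  0.97]
re -45 [ 0.55  0.54 -0.74  2.25 -0.88  0.57  0.68]
re -60 [ 0.42  0.42 -0.76  2.23 -0.47  0.5   0.12]
fi -108 [ 0.41  0.45 -0.34  2.09  0.73  0.73 -0.48]
fi -123 [ 0.21  0.51 -0.3   2.14  1.03  0.88 -0.88]
fi -138 [ 0.07  0.62 -0.3   2.15  1.2   1.11 -1.16]
look -90 [ 0.67  0.23 -0.41  1.83  0.1   1.1   0.23]
s -1
g1 -30 [ 0.44  0.86  0.04  1.87 -0.96  1.29 -1.93]
g1 -40 [ 0.4   0.76  0.03  1.93 -0.91  1.13 -2.02]
g1 -50 [ 0.35  0.67  0.01  1.98 -0.82  0.97 -2.14]
st -132 [-0.17  0.86 -1.03  1.82  0.87  1.74  1.56]
st -142 [-0.24  0.97 -1.03  1.76  0.91  1.93  1.49]
st -152 [-0.39  0.99 -0.85  1.7   0.86  1.99  1.52]
re -30 [ 0.75  0.77 -0.84  2.24 -0.95  0.63 -2.22]
re -45 [ 0.48  0.51 -0.65  2.26 -0.95  0.6  -2.4 ]
re -60 [ 0.04  0.34 -0.32  2.25 -0.8   0.58 -2.72]
fi -108 [-0.72  0.87  1.2   2.15 -0.85  0.67 -2.17]
fi -123 [ 0.78  0.74 -1.03  2.1   1.3   1.29  2.13]
fi -138 [ 0.64  0.89 -1.03  2.12  1.45  1.62  1.92]
look -90 [-0.62  0.42  1.23  1.9  -0.44  1.14 -2.36]
[ 500. -158.  390.] [-0.   -0.27 -0.96] 309.0
chassis_seat 0.86 [239.2, 108.5, 86.7, 128.1]
[520.  73. 390.] [ 0.   -0.27 -0.96] 309.0
heatsink 0.61 [244.5, 121.3, 65.6, 112.5]
[439. 277. 390.] [ 0.   -0.27 -0.96] 309.0
backstop 0.85 [351.5, 166.9, 60.4, 71.0]
backstop 0.7 [254.0, 105.6, 42.2, 66.1]
backstop 0.4 [172.9, 1.9, 106.5, 72.2]
4.7083
```

View pics/w.png

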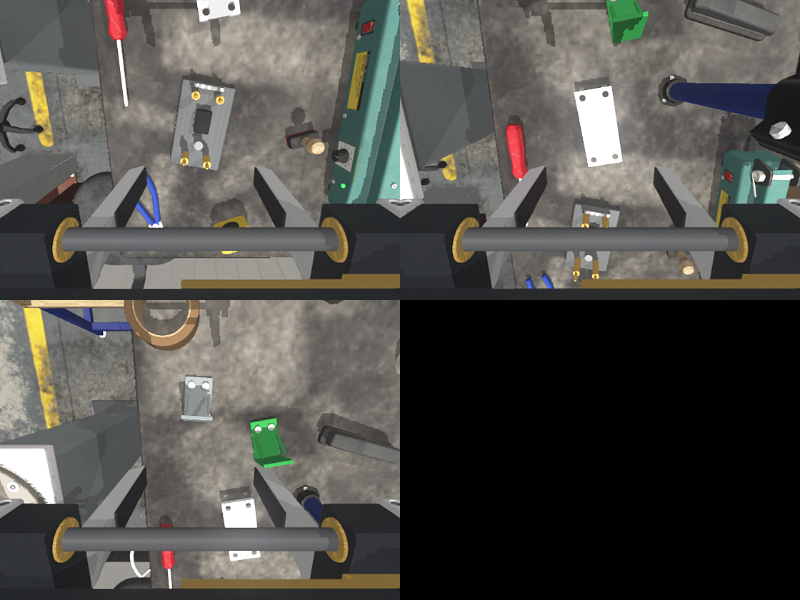

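Close view (800x600): the grey back-stop is at (197,398) and the green look-alike at (270,442), so the choice stands. The heat sink in the top-right panel is at (598,125) and the chassis at (203,125). Next I'll fit the heat sink and look at the back-stop's front face.

```bash
cat >> h.py <<'E'
def rect(d,m,z):
    c=max(cv2.findContours(m.astype(np.uint8),0,cv2.CHAIN_APPROX_NONE)[0],key=cv2.contourArea)[:,0]
    return cv2.minAreaRect(np.array([ray(d,p,z)[:2] for p in c],np.float32))
def proj(d,X): return cv2.projectPoints(np.array(X,float).reshape(-1,3),np.array(d["rvec"],float),np.array(d["tvec"],float),np.array(d["intrinsics"],float),None)[0][:,0]
E
python3 - <<'E'
from h import *
d=np.load("w1.npy",allow_pickle=True).item()
f=d["frame"].astype(int);m=(f.min(2)>170);m[300:]=0
print("hs white",rect(d,m,24))
t=np.load("top.npy",allow_pickle=True).item();f=t["frame"].astype(int);m=(f.min(2)>170);mm=np.zeros_like(m);mm[180:225,265:335]=m[180:225,265:335];print("hs top",rect(t,mm,24))
R=T(-50,0,1);ctrl.move_to(tcp((440,130,130),R),R);w=wrist();np.save("w3.npy",w,allow_pickle=True)
for o in cams.trace("backstop",w)[:3]: print(round(o["conf"],2),o["extent"])
c=np.load("w0.npy",allow_pickle=True).item()
A=cv2.resize(c["frame"][95:245,225:335,::-1],None,fx=4,fy=4,interpolation=2)
o=cams.trace("backstop",w)[0]["extent"];u,v=int(o[0]+o[2]/2),int(o[1]+o[3]/2);u=min(max(u,45),515);v=min(max(v,75),345)
B=cv2.resize(w["frame"][v-75:v+75,u-45:u+45,::-1],None,fx=4,fy=4,interpolation=2);print("B origin",u-45,v-75)
cv2.imwrite("pics/c.png",np.hstack([A,B]));print(get_clock())
E
```

```text
hs white ((519.043212890625, -2.6596603393554688), (61.93821334838867, 131.9870147705078), 9.402385711669922)
hs top ((519.3133544921875, -3.0815277099609375), (65.98162841796875, 136.10044860839844), 9.306540489196777)
0.77 [363.3, 208.0, 98.0, 77.6]
0.69 [246.2, 149.8, 50.6, 65.6]
B origin 367 171
6.0583
```

View pics/c.png

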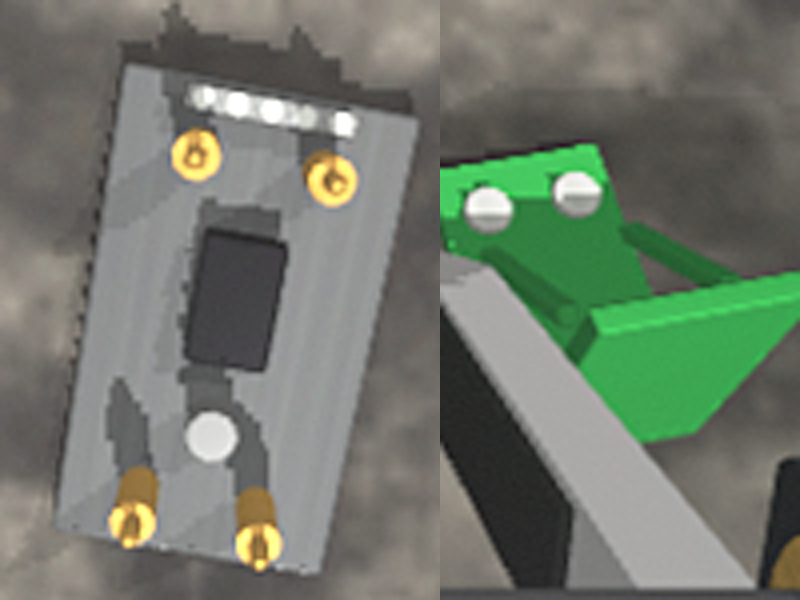

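Left crop: the chassis base corners and brass shoulders are clear. Right crop: this is the green look-alike, which I reject. I'll crop the grey one now.

```bash
python3 - <<'E'
from h import *
c=np.load("w0.npy",allow_pickle=True).item()
C=[ray(c,p,10)[:2] for p in [(256.2,110.8),(329.5,124.5),(305.5,238.8),(239,226.8)]]
S=[ray(c,p,45)[:2] for p in [(274,133.8),(308,140),(289.5,230.8),(258.3,225.8)]]
for q in (C,S):
    q=np.array(q);y=q[0]+q[1]-q[2]-q[3];x=q[1]+q[2]-q[0]-q[3];print(q.mean(0).round(1),np.degrees(np.arctan2(-y[0],y[1])),np.degrees(np.arctan2(x[1],x[0])),np.linalg.norm(y)/2,np.linalg.norm(x)/2)
w=np.load("w3.npy",allow_pickle=True).item()
cv2.imwrite("pics/b.png",cv2.resize(w["frame"][135:235,220:340,::-1],None,fx=6,fy=6,interpolation=2))
E
```

```text
[ 502.8 -235.5] -9.99810528115496 -10.701923172316912 148.12859742129845 88.6264109890754
[ 502.4 -235.7] -10.384978232659206 -10.041399667222423 108.19182633901137 37.68945289593613
```

View pics/b.png

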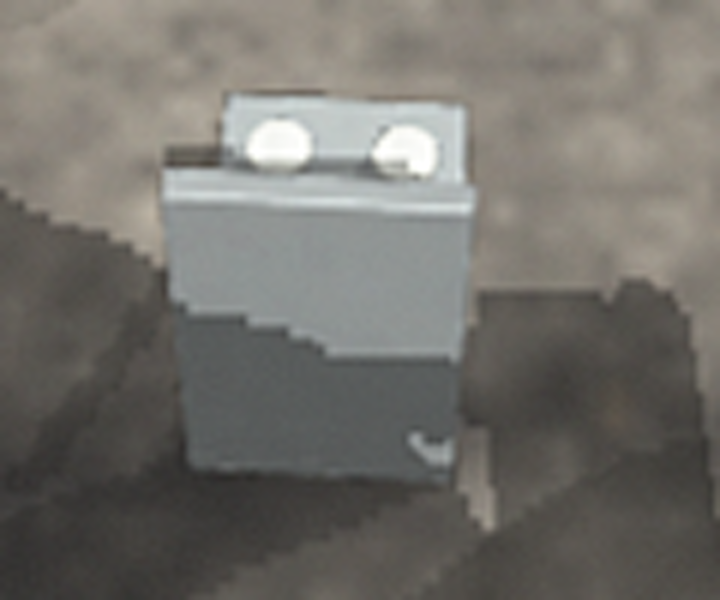

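The crop shows the grey back-stop's front face. Its foot runs from (188,468) to (455,483) and its top front edge from (166,202) to (472,213). I'll compute its pose, then grasp the heat sink.

```bash
cat >> h.py <<'E'
HS=np.array([519.1,-2.7]);HY=np.radians(9.4);CH=np.array([502.6,-235.6]);CY=np.radians(-10.2)
E
python3 - <<'E'
from h import *
w=np.load("w3.npy",allow_pickle=True).item()
f=lambda u,v,z:ray(w,(220+u/6,135+v/6),z)
for a,b,z in[((188,468),(455,483),0),((166,202),(472,213),70)]:
    A,B=f(*a,z),f(*b,z);e=B-A;print(((A+B)/2).round(1),np.linalg.norm(e).round(1),np.degrees(np.arctan2(e[1],e[0])).round(1))
# grasp
ph=-35;R=T(ph,HY)
g=np.r_[HS,20]+rz(HY)@np.array([0,-42,0])
ctrl.grip(94,60)
up=tcp(g,R)-70*R[:,2]+np.array([0,0,60])
ctrl.move_to(up,R);ctrl.move_linear(tcp(g,R)-70*R[:,2]+np.array([0,0,12]),feed=150)
ctrl.move_linear(tcp(g,R),feed=100);print("F",np.round(get_contact_force(),1))
ctrl.grip(55,60);print(get_opening(),get_grasp_force(),get_clock(),np.round(get_position(),1),np.round(tcp(g,R),1),np.round(get_contact_force(),1))
save(cams.get_image("side"),"s1.png")
E
```

```text
[433.8 208.6   0. ] 47.1 -3.4
[434.6 222.3  70. ] 44.3 -2.3
F [-0.3 -0.9  0.1]
59.36750781345466 59.999574422836304 9.2833 [ 536.4 -107.2   64.8] [ 536.4 -107.2   64.7] [-0.8 -0.1  0.9]
```

View pics/s1.png

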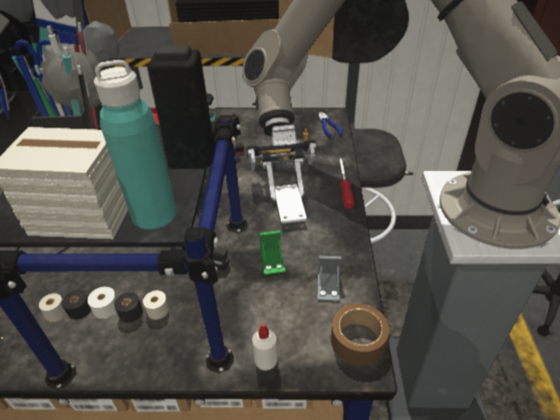

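```bash
cat >> h.py <<'E'
BS=np.array([434.2,208.0]);BY=np.radians(-2.9)
L=np.radians(12);U=np.array([0,np.sin(L),np.cos(L)]);N=np.array([0,np.cos(L),-np.sin(L)])
def stand(a): return np.r_[BS,0]+rz(BY)@(U*a-4*N)   # point a mm above the lower end, mid slab
E
python3 - <<'E'
from h import *
p=np.array(get_position());ctrl.move_linear(p+[0,-10,170],feed=200)
g=stand(107);off=rz(BY)@np.array([0,-25,0])
for ph,q in[(-65,(470,60,250)),(-95,(450,130,250)),(-120,(440,170,230)),(-137,g+off+[0,0,50])]:
    R=T(ph,BY);ctrl.move_to(tcp(q,R),R);print(ph,np.round(get_joint_positions(),2),get_clock())
print(get_opening(),np.round(get_contact_force(),1))
save(cams.get_image("side"),"s2.png")
E
```

```text
-65 [ 0.54  0.13 -0.53  2.03 -0.44  1.03  0.2 ] 11.1667
-95 [ 0.17  0.13 -0.69  1.97  0.17  1.12 -0.65] 12.0167
-120 [-0.15  0.38 -0.76  1.86  0.54  1.49 -1.16] 12.5917
-137 [-0.39  0.67 -0.69  1.79  0.68  1.69 -1.42] 13.1167
59.125749285548096 [-0.4 -1.  -2.4]
```

View pics/s2.png

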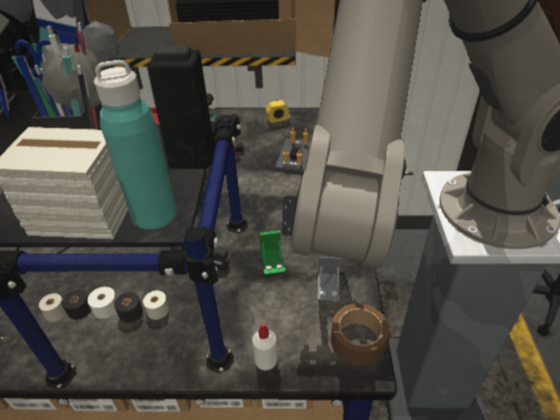

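The arm hides the heat sink in this view, but the load is held (about 2.4 N). I'll lower it by feel.

```bash
python3 - <<'E'
from h import *
R=T(-137,BY);g=stand(107);n=lambda a,z:tcp(g+rz(BY)@np.array([0,a,0])+[0,0,z],R)
ctrl.move_linear(n(-10,25),feed=120);ctrl.move_linear(n(-4,5),feed=60)
F0=np.array(get_contact_force());z=5.
while z>-6:
    z-=1;ctrl.move_linear(n(-4,z),feed=20);F=np.array(get_contact_force())-F0
    if F[2]>4:break
print("z",z,F.round(1))
y=-4.
while y<4:
    y+=1;ctrl.move_linear(n(y,z),feed=20);F=np.array(get_contact_force())-F0
    if F[1]<-4:break
print("y",y,F.round(1),get_clock())
ctrl.grip(64,10);ctrl.dwell(.2);print(get_grasp_force(),np.round(np.array(get_contact_force())-F0,1))
ctrl.grip(94,60)
ctrl.move_linear(n(y,z)-90*R[:,2],feed=120)
ctrl.dwell(.2)
save(cams.get_image("top"),"t3.png");w=wrist();np.save("w5.npy",w,allow_pickle=True);print(get_clock())
a=cv2.imread("pics/t3.png")[170:270,170:310]
cv2.imwrite("pics/s3.png",np.hstack([cv2.resize(w["frame"][:,:,::-1],(400,300)),cv2.resize(a,(400,300))]))
E
```

```text
z 1.0 [-2.1  3.7 14.9]
y 0.0 [-0.8 -4.1  8.7] 16.0583
0.0 [-1.2  1.8  3.1]
18.425
```

View pics/s3.png

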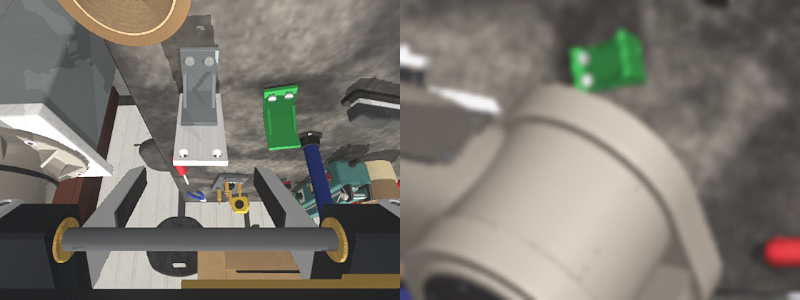

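The wrist picture (left panel) shows the heat sink standing on end against the grey back-stop. Its smooth back faces the camera and its top edge runs from (174,165) to (228,163). I'll check its x position and lean from the picture, then regrasp from the front.

```bash
python3 - <<'E'
from h import *
w=np.load("w5.npy",allow_pickle=True).item()
X=[np.r_[BS,0]+rz(BY)@(U*130+np.array([x,0,0])) for x in(-30,30)];print("pred",(proj(w,X)*400/560).round(1))
p=np.array(get_position());ctrl.move_linear(p+[0,0,110],feed=250)
g=stand(82)
for ph,q in[(-110,(440,160,290)),(-75,(440,110,260)),(-40,None)]:
    R=T(ph,BY);
    if q is None: q=g-100*R[:,2]
    ctrl.move_to(tcp(q,R),R);print(ph,np.round(get_joint_positions(),2),get_clock())
v=wrist();np.save("w6.npy",v,allow_pickle=True)
c=lambda a,x:np.r_[BS,0]+rz(BY)@(U*a-8*N+np.array([x,0,0]))
uv=proj(v,[c(130,-30),c(130,30),c(0,30),c(0,-30)]);print(uv.round())
f=v["frame"][:,:,::-1].copy();cv2.polylines(f,[uv.round().astype(int)],True,(0,0,255),1);cv2.imwrite("pics/w6.png",f)
E
```

```text
pred [[172.3 163.9]
 [226.8 163.9]]
-110 [ 0.05  0.23 -0.84  1.85  0.4   1.43 -0.96] 19.8833
-75 [ 0.52  0.05 -0.73  2.05 -0.26  1.01 -0.12] 20.7333
-40 [ 0.7   0.43 -0.66  2.25 -0.91  0.81  0.77] 21.6167
[[240. 167.]
 [319. 168.]
 [308. 266.]
 [251. 266.]]
```

View pics/w6.png

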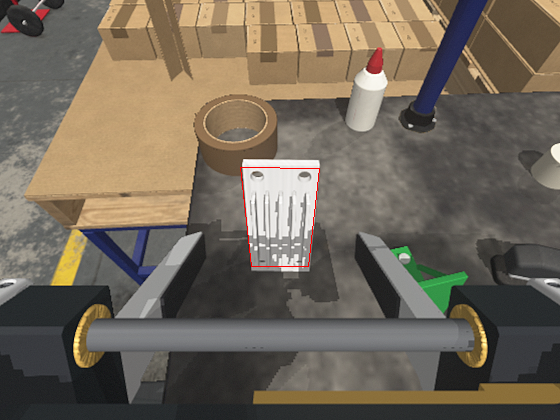

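The predicted outline (red) matches the standing heat sink at (280,215), so I'll regrasp and carry it to the chassis.

```bash
python3 - <<'E'
from h import *
R=T(-40,BY);g=stand(82)
ctrl.move_linear(tcp(g,R),feed=120);F0=np.array(get_contact_force());print(F0.round(1))
ctrl.grip(55,60);print(get_opening(),np.round(get_contact_force(),1),np.round(np.array(get_position())-tcp(g,R),1))
ctrl.move_linear(tcp(g+[0,-12,6],R),feed=60);ctrl.move_linear(tcp(g+[0,-60,160],R),feed=200)
G=lambda z:np.r_[CH,0]+rz(CY)@np.array([0,17,z])
for ph,q in[(-70,(470,40,250)),(-95,(490,-100,240)),(-118,G(150))]:
    R=T(ph,CY);ctrl.move_to(tcp(q,R),R);print(ph,np.round(get_joint_positions(),2),get_clock())
ctrl.move_linear(tcp(G(92),R),feed=120);ctrl.dwell(.2)
v=wrist();np.save("w7.npy",v,allow_pickle=True);s=cams.get_image("side");t=cams.get_image("top");np.save("s7.npy",s,allow_pickle=True);np.save("t7.npy",t,allow_pickle=True)
sl=lambda x,y,z:np.r_[CH,0]+rz(CY)@np.array([x,y,z])
H=[sl(a*19,b*54,96) for a in(-1,1) for b in(1,-1)];C=[sl(a*30,b*65,96) for a,b in((-1,1),(1,1),(1,-1),(-1,-1))]
def ann(d):
    f=d["frame"][:,:,::-1].copy();cv2.polylines(f,[proj(d,C).round().astype(int)],True,(0,0,255),1)
    for h in proj(d,H): cv2.circle(f,tuple(int(i) for i in h.round()),1,(0,255,0),-1)
    return f
a=ann(v);b=ann(s);u=proj(v,[sl(0,0,96)])[0].astype(int);k=proj(s,[sl(0,0,96)])[0].astype(int);print(u,k)
x0,y0=max(u[0]-80,0),max(u[1]-100,0)
A=cv2.resize(a[y0:y0+200,x0:x0+160],(480,600),interpolation=2);B=cv2.resize(b[k[1]-75:k[1]+75,k[0]-40:k[0]+40],(320,600),interpolation=2)
print("orig",x0,y0);cv2.imwrite("pics/h.png",np.hstack([A,B]))
E
```

```text
[ 0.3 -0.6  0. ]
59.298734853694384 [ 0.2 -2.4  0.6] [ 0.1 -0.1  0. ]
-70 [ 0.67  0.11 -0.67  2.04 -0.34  0.98  0.01] 25.25
-95 [ 0.56  0.17 -0.61  1.95  0.2   1.08 -0.31] 25.875
-118 [ 0.4   0.38 -0.5   1.99  0.75  1.09 -0.71] 26.525
[278 279] [294 126]
orig 198 179
```

View pics/h.png

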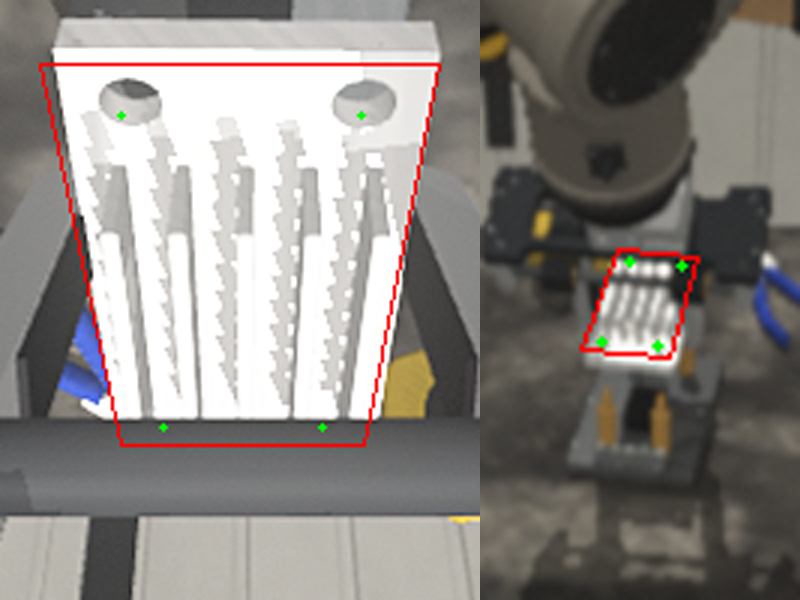

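The wrist crop (left) shows the heat sink fins up over the chassis. The holes are at (130,102) and (364,102) against predicted (121,115) and (361,115), a small offset that suggests the slab sits a few mm low. I'll fit the offset numerically.

```bash
cat > fit.py <<'E'
from h import *
from scipy.optimize import least_squares
from scipy.spatial.transform import Rotation as Ro
v=np.load("w7.npy",allow_pickle=True).item()
g=cv2.cvtColor(v["frame"],cv2.COLOR_RGB2GRAY).astype(float)
# hole rims
sub=g[195:226,215:345];n,lab,st,ce=cv2.connectedComponentsWithStats((sub<225).astype(np.uint8))
for i in range(1,n):
    if st[i,4]>60: print("blob",st[i]+[215,195,0,0,0],ce[i]+[215,195])
for u in(220,240,262,280,300,320,340): print(u,g[180:206,u].astype(int))
E
python3 fit.py
```

```text
blob [215 195   6  31 101] [216.48514851 214.10891089]
blob [312 195  33  31 141] [338.64539007 208.64539007]
blob [231 205  21  16 269] [241.0669145  212.51301115]
blob [309 205  22  17 284] [319.25352113 213.11267606]
220 [ 81  83  82  80  95 183 208 197 191 187 188 188 190 190 183 255 255 255
 255 255 255 255 255 255 255 255]
240 [ 95  93 101 103  95 174 204 200 201 201 202 201 203 203 200 255 255 255
 255 255 255 255 255 255 255 116]
262 [ 74  75  77  75  65 139 193 204 202 202 204 203 200 200 193 245 255 255
 255 255 255 255 255 255 255 255]
280 [ 78  79  79  79  70 145 198 206 202 203 202 201 201 200 197 249 255 255
 255 255 255 255 255 255 255 255]
300 [157 157 157 157 156 168 195 203 201 202 202 205 205 205 201 225 255 255
 255 255 255 255 255 255 255 255]
320 [157 158 158 159 157 160 191 204 204 201 200 202 202 203 203 198 227 237
 235 234 234 233 234 235 241 198]
340 [106 108 112 113 109 118 177 198 191 191 192 196 197 197 193 191 224 233
 231 230 229 230 230 231 230 231]
```

```bash
cat > fit.py <<'E'
from h import *
from scipy.optimize import least_squares
from scipy.spatial.transform import Rotation as Ro
v=np.load("w7.npy",allow_pickle=True).item()
def mod(p):
    dx,dy,dz,ti,ya=p;Rr=rz(np.radians(ya))@Ro.from_euler('x',ti,degrees=True).as_matrix()
    w=lambda X:np.r_[CH,92]+rz(CY)@(np.array([dx,17+dy,dz])+Rr@(np.array(X,float)-[0,17,0]))
    return proj(v,[w(X) for X in[(-19,54,4),(19,54,4),(-30,65,4),(30,65,4),(-30,65,-4),(30,65,-4)]])
obs=np.array([(241.4,213),(319.9,213.4),(215.7,194.6),(344.7,195.7),(215.7,184.9),(343,186)])
for nm,pri in(("free",(3,3,5,3,3)),("notilt",(3,3,5,.2,3)),("noyaw",(3,3,5,3,.1))):
    r=least_squares(lambda p:np.r_[(mod(p)-obs).ravel()/.5,p/np.array(pri)],np.zeros(5));print(nm,r.x.round(2),r.cost.round(1),(mod(r.x)-obs).round(1).tolist())
E
python3 fit.py
```

```text
free [ 0.6  -0.59 -0.49 -3.62 -0.6 ] 13.3 [[-0.8, 0.0], [-0.5, 0.1], [-0.9, 0.5], [0.7, 0.2], [1.8, -0.3], [-0.3, -0.6]]
notilt [ 0.61 -0.62 -3.25 -0.07 -0.59] 16.6 [[-0.7, -0.4], [-0.7, -0.3], [-0.9, 1.1], [0.8, 0.8], [1.6, -0.5], [-0.1, -0.8]]
noyaw [ 0.98 -0.6  -0.52 -3.59 -0.07] 15.5 [[-0.7, 0.3], [-0.4, -0.2], [-0.9, 1.0], [0.7, -0.2], [1.7, 0.1], [-0.3, -1.0]]
```

```bash
python3 - <<'E'
from h import *
v=np.load("w6.npy",allow_pickle=True).item();g=cv2.cvtColor(v["frame"],cv2.COLOR_RGB2GRAY).astype(int)
for u in(246,268,280,292,314): print(u,g[154:180,u])
for u in(254,266,280,296,306): print("bot",u,g[258:278,u])
sub=g[165:186,246:318];n,lab,st,ce=cv2.connectedComponentsWithStats((sub<225).astype(np.uint8))
for i in range(1,n):
    if st[i,4]>15: print("blob",st[i]+[246,165,0,0,0],ce[i]+[246,165])
E
```

```text
246 [ 86  88  87  83  67 212 252 247 242 238 233 227 224 225 226 226 226 225
 226 227 227 227 227 229 228 228]
268 [ 83  82  82  80  65 176 247 247 243 241 240 232 226 228 228 229 228 228
 229 229 229 228 229 230 230 229]
280 [138 138 138 135 120 171 240 247 243 243 245 237 230 232 230 231 231 232
 232 233 232 232 232 232 232 232]
292 [126 127 126 126 118 155 239 248 245 245 245 234 226 227 228 228 227 227
 228 227 228 228 228 229 228 228]
314 [114 119 120 114 106 117 234 249 243 242 243 237 228 227 227 227 227 228
 228 227 228 227 229 228 229 228]
bot 254 [139 137 136 138 143 145 146 145 146 147 147 153 113  57  53  55  52  54
  56  52]
bot 266 [142 140 140 142 143 140 135 134 139 140 143 148 121  73  53  60  61  63
  63  67]
bot 280 [225 246 241 241 241 239 239 240 246 182 119 134 128  85  57  63  66  65
  68  73]
bot 296 [233 236 244 175 221 249 231 221 222 230 235 236 247 177  86 101 103 105
 106 110]
bot 306 [131 132 136 139 140 142 141 141 142 143 142 143 152 104  54  64  63  65
  64  64]
blob [246 165   4  21  39] [247.79487179 174.84615385]
blob [250 171  15  11 106] [256.66037736 175.32075472]
blob [297 171  15  11 118] [304.12711864 175.78813559]
```

```bash
python3 - <<'E'
from h import *
from scipy.optimize import least_squares
v=np.load("w6.npy",allow_pickle=True).item()
def mod(p):
    dx,dy,le,z=p;l=np.radians(le);u=np.array([0,np.sin(l),np.cos(l)]);n=np.array([0,np.cos(l),-np.sin(l)])
    w=lambda x,a,b:np.r_[BS,0]+rz(BY)@(np.array([x+dx,dy,z])+u*a-n*b)
    q=proj(v,[w(-19,119,8),w(19,119,8),w(0,130,0),w(0,130,8),w(0,0,8)]);return np.r_[q[:2].ravel(),q[2:,1]]
obs=np.array([257.5,176,304.5,176,159.3,165.2,270.3])
for zs in(.2,3):
  for l0,ls in((12,.1),(12,5)):
    r=least_squares(lambda p:np.r_[(mod(p)-obs)/.5,p[0]/3,p[1]/4,(p[2]-l0)/ls,p[3]/zs],[0,0,12,0]);print(zs,ls,r.x.round(2),r.cost.round(1),(mod(r.x)-obs).round(1))
E
```

```text
0.2 0.1 [ 0.92  0.41 12.31  0.26] 64.7 [-0.6  1.3  0.6  1.4  0.7  0.9 -4.9]
0.2 5 [ 0.92 -5.07 16.18 -0.02] 2.7 [-0.3  0.3  0.3  0.4 -0.1 -0.5 -0.1]
3 0.1 [ 0.91 -5.99 12.15  8.98] 34.2 [-1.7  1.   1.7  1.1 -0.5  0.1 -2.3]
3 5 [ 0.93 -4.39 16.66 -1.79] 2.2 [-0.1  0.2  0.1  0.4  0.  -0.5 -0.1]
```

Both fits agree: the heat sink leaned about 16°, not 12°, so in the gripper it is about 3.8° off level. I'll correct the tilt and offset, then recheck the holes.

```bash
cat >> h.py <<'E'
PH=-114.2
def GF(z,dx=-.8,dy=18.0): return np.r_[CH,0]+rz(CY)@np.array([dx,dy,z])
E
cat > chk.py <<'E'
from h import *
R=T(PH,CY);ctrl.move_linear(tcp(GF(92),R),R,feed=60) ;ctrl.dwell(.2)
v=wrist();np.save("w8.npy",v,allow_pickle=True)
g=cv2.cvtColor(v["frame"],cv2.COLOR_RGB2GRAY).astype(int)
w=lambda X:np.r_[CH,92]+rz(CY)@np.array(X,float)
pr=proj(v,[w((-19,54,4)),w((19,54,4)),w((-30,65,4)),w((30,65,4)),w((-30,65,-4)),w((30,65,-4))]);print(pr.round(1).tolist())
a,b=pr[:2].round().astype(int)
y0,x0=a[1]-14,a[0]-25;sub=g[y0:a[1]+14,x0:b[0]+25];n,lab,st,ce=cv2.connectedComponentsWithStats((sub<225).astype(np.uint8))
for i in range(1,n):
    if st[i,4]>60: print("blob",st[i]+[x0,y0,0,0,0])
r0=int(pr[4,1])-8;print(r0)
for u in np.linspace(pr[2,0]+6,pr[3,0]-6,4).astype(int): print(u,g[r0:r0+28,u])
r=int(pr[2,1])+4;print("row",r,int(pr[2,0])-10,g[r,int(pr[2,0])-10:int(pr[2,0])+12],int(pr[3,0])-12,g[r,int(pr[3,0])-12:int(pr[3,0])+10],get_clock())
E
python3 chk.py
```

```text
[[241.1, 216.3], [320.2, 216.3], [215.2, 198.6], [346.3, 198.6], [217.9, 187.9], [343.5, 188.0]]
blob [216 202   5  28  88]
blob [339 202   6  28 115]
blob [231 205  21  16 265]
blob [309 205  22  17 290]
179
221 [ 80  80  82  83  82  93 186 210 205 198 195 190 187 191 191 184 255 255
 255 255 255 255 255 255 255 255 255 255]
260 [104 104 106 104 104  96 155 201 207 207 205 203 204 203 201 194 246 255
 255 255 255 255 255 255 255 255 255 255]
300 [157 158 159 159 157 156 170 196 204 205 203 205 206 209 206 204 227 255
 255 255 255 255 255 255 255 255 255 255]
340 [104 105 103 102 102 101 110 178 199 195 194 196 198 200 199 196 192 219
 229 228 229 227 228 228 228 229 228 228]
row 202 205 [112 114 115 116 118 116 118 114 114 113 104 177 255 255 255 255 255 255
 255 255 255 255] 334 [229 227 228 228 229 229 228 229 236 195 124 120 125 125 129 129 128 125
 127 127 124 120] 28.0083
```

The holes now sit where predicted, to within about 1 mm. I'll lower with force watch.

```bash
python3 - <<'E'
from h import *
R=T(PH,CY);F0=np.array(get_contact_force());ctrl.move_linear(tcp(GF(72),R),feed=80)
z=72.
while z>46:
    z-=1;ctrl.move_linear(tcp(GF(z),R),feed=25);F=np.array(get_contact_force())-F0
    if np.linalg.norm(F)>2: print(z,F.round(1),np.round(get_torque(),2))
    if np.linalg.norm(F)>8:break
print(z,get_clock())
E
```

```text
51.0 [-3.5  3.  14.6] [ 0.11  1.1  -0.42]
51.0 33.6583
```

The pins went through freely, with first contact at shoulder level. I'll release, back off and check.

```bash
python3 - <<'E'
from h import *
R=T(PH,CY)
ctrl.grip(66,10);ctrl.dwell(.2);F=get_contact_force();ctrl.grip(94,60);print(np.round(F,1),np.round(get_contact_force(),1))
ctrl.move_linear(np.array(get_position())-100*R[:,2],feed=120);ctrl.move_linear(np.array(get_position())+[0,0,60],feed=200)
# same view as the first chassis look
Rd=T(-90,0,1);ctrl.move_to(tcp((500,-235,230),Rd),Rd);v=wrist();np.save("w9.npy",v,allow_pickle=True)
g=v["frame"].astype(int);m=(g.min(2)>170);u=proj(v,[np.r_[CH,53]])[0].astype(int)
mm=np.zeros_like(m);mm[u[1]-90:u[1]+90,u[0]-65:u[0]+65]=m[u[1]-90:u[1]+90,u[0]-65:u[0]+65];mm=cv2.morphologyEx(mm.astype(np.uint8),cv2.MORPH_CLOSE,np.ones((9,9)))
print(rect(v,mm,53),"want",CH,np.degrees(CY))
w=lambda X:np.r_[CH,0]+rz(CY)@np.array(X,float)
br=((g[:,:,0]-g[:,:,2])>60)&(g[:,:,0]>110);n,lab,st,ce=cv2.connectedComponentsWithStats(br.astype(np.uint8))
print("pins brass",[(s[:5].tolist()) for s in st[1:] if s[4]>8 and abs(s[0]-u[0])<80 and abs(s[1]-u[1])<100])
for a in(-1,1):
    for b in(-1,1): print("tip",proj(v,[w((a*19,b*54,61)),w((a*19,b*54,53))]).round(1).tolist())
C=proj(v,[w((a*30,b*65,53)) for a,b in((-1,1),(1,1),(1,-1),(-1,-1))]).round(1)
c=max(cv2.findContours(mm,0,2)[0],key=cv2.contourArea);print("corners want",C.tolist(),"got",cv2.boxPoints(cv2.minAreaRect(c)).round(1).tolist(),get_clock())
s=cams.get_image("side");save(s,"s9.png")
E
```

```text
[ 0.1  0.  -0.2] [ 0.5 -0.4 -0.5]
((503.2931213378906, -232.89080810546875), (139.36074829101562, 61.482261657714844), 79.64327239990234) want [ 502.6 -235.6] -10.2
pins brass [[270, 133, 9, 9, 65], [305, 140, 9, 8, 57], [255, 227, 7, 7, 34], [287, 233, 7, 7, 32]]
tip [[257.6, 232.4], [258.1, 229.8]]
tip [[274.0, 136.8], [274.2, 136.3]]
tip [[290.6, 237.9], [290.4, 235.3]]
tip [[309.8, 143.4], [309.1, 142.7]]
corners want [[265.7, 123.9], [321.4, 134.2], [297.8, 245.4], [247.3, 237.0]] got [[245.89999389648438, 238.10000610351562], [266.6000061035156, 116.9000015258789], [323.29998779296875, 126.5], [302.6000061035156, 247.8000030517578]] 37.1167
```

All four pins show in the holes. I'll check that it is level by touching both bare ends lightly with the closed fingertips, which also seats it.

```bash
python3 - <<'E'
from h import *
R=T(-90,CY);ctrl.grip(0,20)
for y in(53,-53):
    P0=lambda z:np.r_[CH,0]+rz(CY)@np.array([-.8,y,z+97])
    ctrl.move_to(P0(110),R);ctrl.move_linear(P0(59),feed=120);F0=np.array(get_contact_force());z=59.
    while z>49:
        z-=.5;ctrl.move_linear(P0(z),feed=25);F=np.array(get_contact_force())-F0
        if F[2]>4:break
    print(y,z,F.round(1),get_clock());ctrl.move_linear(P0(110),feed=150)
Rd=T(-90,0,1);ctrl.move_to(tcp((500,-235,280),Rd),Rd);print(get_clock())
E
```

```text
53 53.0 [-2.8  0.8  9.6] 42.6917
-53 53.0 [-3.3  1.8  9. ] 47.3
48.5167
```

Both ends stop at exactly 53 mm, so it is level and fully seated. I'll hand it in.

```bash
python3 -c "
from h import *
print(ctrl.job_done(),get_clock())"
```

```text
the job is handed in; nothing more can be done
the job is handed in; nothing more can be done
```

The heat sink stood by itself against the grey back-stop, was regrasped and turned over, and now sits fins up on all four chassis posts; both ends measured 53 mm (full seat height), and I handed the job in at about 49 s, though the hand-in returned no verdict.

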